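Return the used sample tin through the spring flap

TASK

At the cupping table, send the used sample tin (orange lid) through the red self-closing flap into the return tub: push the flap open with one finger and, while that finger holds it open, push the tin along its lane and over the edge with the other finger. Slide the tin gently, never pinching or lifting it and never letting it touch the flap; then withdraw so that the flap swings shut, and leave the green-lidded tin, the cups and everything else where they stand.

Things in the scene. Friction and masses are not known exactly. Their poses are not given: they have to be found in the camera images.
- station: Return station, fixed to the table: plywood deck, its top 75 mm above the table, and a grey tub behind it. Origin: at table height, under the lane's centre line, in the plane of the shut flap. x runs along the lane from deck to tub (push direction, roughly away from the robot), y to the left of that, z up. Station coordinates below are in mm. Deck: x -170 to 0, y -140 to 140.
- lane_end (a point): Middle of the lane's end, on the deck's top at station (0, 0, 75), where the deck drops straight into the tub. The lane runs in x from -152 to -2 between two aluminium strips 8 mm high and 5 mm thick, inner faces at y = -26 and +26.
- tub_floor (a point): Centre of the tub's black rubber floor, station (92, 0, 6). Inside the tub: x 0 to 184, y -134 to 134; walls up to z = 75, open above.
- fence (a point): Top of the hinge post, station (0, 86, 121), radius 6 mm. A white fence 6 mm thick, 40 mm high above the deck, stands on the deck's far edge (x = 0) at y 92 to 140 and y -48 to -140; a stop post (radius 5, 42 mm high) is at y = -43. The flap closes the gap between the posts; above fence and flap all is open.
- flap (a joint): Angle of the red flap, rad: 0 shut (plane x = 0), grows as it swings about its upright hinge out over the tub (+x), stop at 1.7. A weak spring shuts it within about 1.5 s (0.02 Nm when shut, 0.06 Nm at 1.4 rad). Panel 113 mm long, 5 mm thick, 4 to 38 mm above the deck; hinge axis at station y = +80, free edge at y = -37 when shut.
- flap_hinge (a point): Point on the flap's upright hinge axis at station (0, 80, 96), half-way up the panel.
- flap_edge (a point): Middle of the flap's free upright edge, 117 mm from the hinge axis; at station (0, -37, 96) when shut.
- tin_center (a point): Centre of the used sample tin to be returned: square steel tin with an orange lid, 44 x 44 x 30 mm high, about 120 g, standing on the deck in the lane, square to it within a few degrees, its centre 60 to 95 mm before the flap. Its axes are those of the tin, z up.
- keeper_center (a point): Centre of a second tin of the same size with a green lid, standing on the deck to the right of the lane (station y about -90). To be left alone.
- espresso_center (a point): Centre of a small white handleless cup, 46 mm across, 42 mm high, on the deck at the left rear corner (station about -130, 105). To be left alone.
- mug_a_center (a point): Centre of a white mug, 84 mm across, 90 mm high, on the table beside the station. To be left alone.
- mug_b_center (a point): Centre of a second white mug, as the first. To be left alone.
- bowl_center (a point): Middle of a blue tasting bowl, 100 mm across, 55 mm high, on the table. To be left alone.
- beans_center (a point): Centre of an amber jar with black cap, 68 mm across, 110 mm high, on the table. To be left alone.
There are look-alikes about, which are no part of the job. What is shaped like the part that bears tin_center but brown, pink or purple is not meant.

How it is judged (in metres and radians):
On the way, in this order (a step that is already met when the one before it is completed fails the run):
1. a finger has pushed the flap open while the tin still stands before it (value of joint flap above 0.5 rad and contact force between the fingers and flap above 0.05 N and x of tin_center in the frame of station below -0.02 m and z of tin_center in the frame of station above 0.085 m).
2. with a finger still holding the flap open, a finger pushes the tin through on the deck (value of joint flap above 0.6 rad and contact force between the fingers and flap above 0.05 N and contact force between the fingers and tin above 0.02 N and x of tin_center in the frame of station above -0.015 m and z of tin_center in the frame of station above 0.075 m).
3. the tin has dropped into the tub (z of tin_center in the frame of station below 0.055 m and x of tin_center in the frame of station between 0 and 0.184 m), for 0.2 s.
At the end, for the whole second after the job is handed in: The orange-lidded tin lies at rest in the tub, its centre more than 20 mm below the deck's top, the flap is shut (under 0.08 rad) (all of step 3 and y of tin_center in the frame of station between -0.134 and 0.134 m and linear speed of tin below 0.02 m/s and value of joint flap below 0.08 rad); the robot touches nothing.
It fails at once if the tin is lifted more than 12 mm off the deck (z of tin_center in the frame of station above 0.102 m).
It fails at once if the tin is pinched or pushed hard (over 15 N) (contact force between the fingers and tin above 15 N).
It fails at once if the tin touches the flap (over 0.2 N) (contact force between tin and flap above 0.2 N).
It fails at once if another tin, cup, mug, bowl or jar is moved more than 15 mm (distance of any of keeper_center, espresso_center, mug_a_center, mug_b_center, bowl_center, beans_center from where it was at the start of the episode above 0.015 m).
It also fails if it takes over 38 s, if anything falls off the work surface, if the arm or the gripper's body presses on something with over 40 N, if the wrist force passes 120 N, or if a joint passes its speed limit or range.

ROBOT

A 6-joint arm with a two-finger parallel gripper is mounted at the origin on the work surface. World frame = base frame: x ahead of the robot, y to its left, z up, the work surface at z = 0. Lengths are in m, angles in degrees, forces in N, time in s.
With the tool pointing down it reaches from about 0.25 to 0.8 m from the base axis. Payload 8.5 kg.
Tool frame: the origin (TCP) lies on the front face of the gripper's body, between the roots of the fingers; the fingertips stand 73 mm ahead of it and the grasp point (between the pads) lies 54 mm ahead of it; y points along the fingers, z is the direction in which the jaws open and shut, and the axes are right-handed (so a half turn about y gives the same grasp; the last joint's range is limited). The gripper opens to 85 mm and grips with 20 to 120 N. Pads are 22 mm wide; open, the fingers measure 114 mm over their backs; the gripper's body (76 mm by 85 mm) begins 54 mm behind the grasp point. The pads swing forward as they close: fully open they stand 13 mm farther back than shut.
Start: joints at [0, 13.648, -0.773, 75.585, 0, 90], TCP at [0.525, -0, 0.304] pointing down, gripper open.
Joint ranges: [-152.45, 152.45], [-59.26, 108.67], [-65.41, 83.53], [-104.44, 129.93], [-82.83, 76.93], [-180, 180]. Speed limits (degrees/s): [127.2, 127.2, 159.86, 180, 180, 180].

INTERFACE

Orientations are given as [roll, pitch, yaw] about the fixed x, y, z axes, in that order (R = Rz(yaw) Ry(pitch) Rx(roll)).
In Python, from plant import env, vision gives the robot as it stands. The module is installed in compiled form; this text tells all that it offers.
- The arm moves only by the shell command python3 -m creep 'ROWS' [OPENING] [FORCE]. ROWS is JSON, a list that holds one entry, the list of rows, each a list of 4 numbers: the shift along the world's x, y, z in mm, then the turn about the world's z in degrees. A call has exactly 5 rows; each row is the pose to reach, as a shift and turn from the pose measured when the call began; what a row does not reach only later rows make up. A row lasts 1/8 s, in which the tool goes at most 62.5 mm and 10.7 degrees, less where a joint would pass 70% of its speed; a pose out of reach is approached as far as the arm can. A call with a gripper value outside its range is refused whole. OPENING is the finger opening in mm, from 0 to 85.4, set as the call begins (- or left out, the last holds). The fingers move at their own pace and stop on an object; FORCE is the grip in N (left out, the last holds). Time passes only in rows, so rows that repeat a pose let the fingers close, or fill a call up. It gives the time, the measured TCP pose, the force and the opening at its end, in the units of the state.
- env.get_state(): the state, without advancing time (a new reading comes with each control period).
- vision.grab_frame(name): name is "scene" or "side" or "wrist"; returns the picture (480x640x3 uint8, red, green, blue); there is no depth.
- vision.calibration(name): a dict with "fx", "fy", "cx", "cy" (pixels), "origin" and "rotation" of the camera in the world; the wrist camera has in their place "T_tool_cam" (4x4, takes a point from camera to tool coordinates, whose origin is the TCP and whose axes are the tool frame's). Camera axes: x right, y up, looking along -z (the intrinsics and any distortion apply to the point x, -y, -z); pixel columns grow to the right and rows downward; lengths in m; the calibration is good to about 2 mm. A picture is of the moment at which its call begins: read the wrist's pose just before it. calibration takes no time and is no camera call.
- env.hand_in(): hands the job in, once; it reports no verdict.
The state is a dict: "clock": time; "qpos": joint angles; "qd": joint speeds; "joint_efforts": joint torques, N m; "position": TCP position; "ee_rot": TCP orientation; "force": force on the tool from outside, world axes, zero at the start; "ft_torque": the same for the moment, N m; "grip_width": opening from 0.0 (shut) to 1.0 (fully open).
Only numpy, scipy, OpenCV 4.12 (cv2) and the standard library are available. Lean on these libraries where they do the work, as an engineer would, in place of code of your own. Each camera call takes 0.05 s, during which the arm holds its last target. There are 200 camera calls.

## Working session

There is one attempt and no reset: what is moved stays moved. The work goes in short steps, Python scripts to look and compute and a shell command to move; the robot and the scene stay as the last step left them, time stands still between calls to the robot, and variables do not carry over. Pictures are saved under pics/ and viewed, about 8 in all and at most 12, crops included, and the job is handed in when it is done.

```bash
mkdir -p pics
python3 - <<'E'
from plant import env, vision
import cv2
for n in ("scene","side"):
    im=vision.grab_frame(n); cv2.imwrite(f"pics/{n}0.png",im[:,:,::-1])
    c=vision.calibration(n); print(n,c)
s=env.get_state(); print(s)
print(vision.calibration("wrist"))
E
```

```text
scene {'fx': 508.31687413767906, 'fy': 508.31687413767906, 'cx': 322.0446563429845, 'cy': 235.77544141641857, 'origin': array([1.08872747, 0.74354728, 0.86249496]), 'rotation': array([ 50.37482029,   0.91034685, 141.74990433])}
side {'fx': 589.783438073043, 'fy': 589.783438073043, 'cx': 318.72451183322323, 'cy': 245.36608431068566, 'origin': array([ 0.10133804, -0.91160477,  0.86226748]), 'rotation': array([ 52.85001546,   0.22368276, -25.32064325])}
{'clock': 0.1, 'qpos': array([ 1.85014393e-03,  1.36783404e+01, -8.11410804e-01,  7.55842562e+01,
       -1.51007542e-04,  9.00004918e+01]), 'qd': array([ 0.03824415,  0.01128483, -0.01321078, -0.08102596, -0.05363704,
        0.05584649]), 'joint_efforts': array([-1.94144020e-03, -5.39726973e+01,  3.46997201e+01,  1.33770503e-02,
       -6.54985024e-05, -4.83787790e-05]), 'position': array([5.24726868e-01, 1.63267569e-05, 3.03339104e-01]), 'ee_rot': array([-9.00740074e+01, -1.51642718e-04, -8.99986415e+01]), 'force': array([ 0.56193377, -0.26055293, -0.5092308 ]), 'ft_torque': array([-0.00312815, -0.01938916, -0.00208999]), 'grip_width': 1.0052342977505242}
{'fx': 364.0516856647958, 'fy': 364.0516856647958, 'cx': 316.2589712786282, 'cy': 239.20652546031454, 'T_tool_cam': array([[ 5.43565420e-04, -9.50739144e-01, -3.09991588e-01,
        -7.93859038e-02],
       [ 7.64998382e-04,  3.09991938e-01, -9.50738877e-01,
        -6.90255360e-02],
       [ 9.99999560e-01,  2.79645714e-04,  8.95814805e-04,
        -3.44303263e-04],
       [ 0.00000000e+00,  0.00000000e+00,  0.00000000e+00,
         1.00000000e+00]])}
```

View pics/scene0.png

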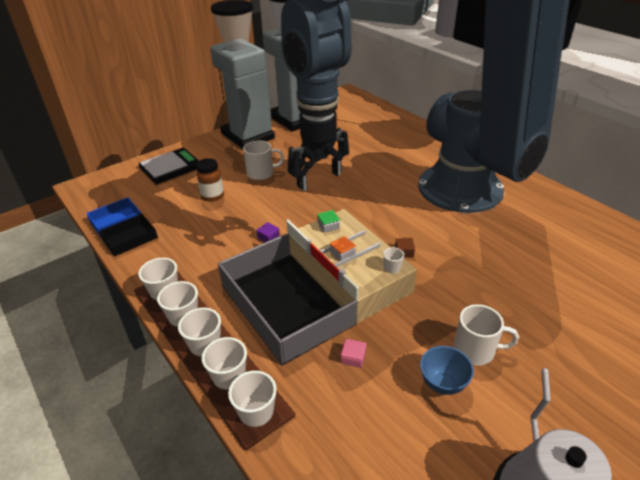

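View pics/side0.png

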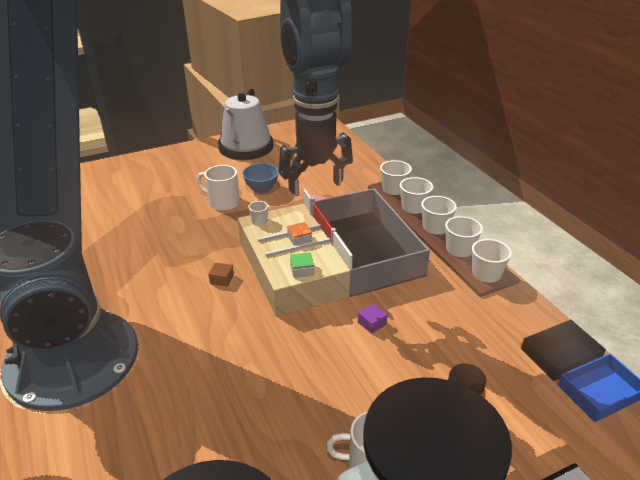

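Scene view: station centred near (320,280), orange tin at (343,245). Side view: orange tin at (300,230), deck corners around (240,215)–(350,290). I'll enlarge both to read corners.

Run:
```python
import cv2
a=cv2.imread("pics/scene0.png")[200:360,210:423]; cv2.imwrite("pics/sc.png",cv2.resize(a,None,fx=3.75,fy=3.75,interpolation=cv2.INTER_CUBIC))
a=cv2.imread("pics/side0.png")[180:320,230:430]; cv2.imwrite("pics/sd.png",cv2.resize(a,None,fx=4,fy=4,interpolation=cv2.INTER_CUBIC))
```

```text
(no output)
```

View pics/sc.png

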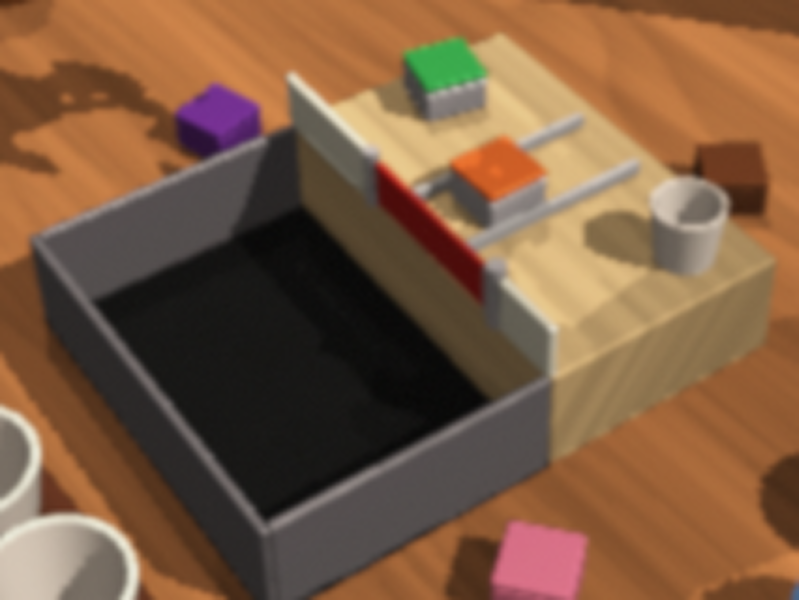

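View pics/sd.png

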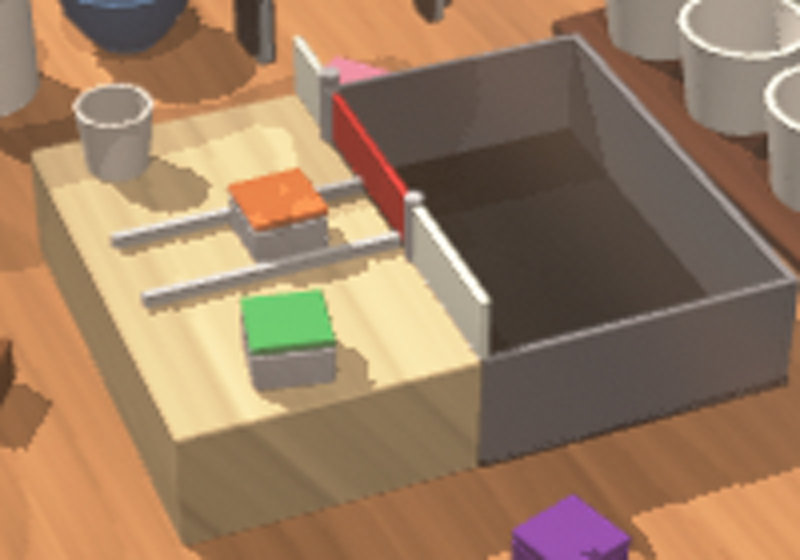

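```bash
cat > h.py <<'E'
import numpy as np
from scipy.spatial.transform import Rotation as R
from scipy.optimize import least_squares
from plant import vision
C={n:vision.calibration(n) for n in("scene","side")}
def proj(n,P):
    c=C[n]; p=(np.atleast_2d(P)-c["origin"])@R.from_euler("xyz",c["rotation"],degrees=True).as_matrix()
    return np.c_[c["cx"]+c["fx"]*p[:,0]/-p[:,2], c["cy"]+c["fy"]*p[:,1]/p[:,2]]
def st(p,P):
    P=np.atleast_2d(P)/1000.; c,s=np.cos(p[2]),np.sin(p[2])
    return np.c_[p[0]+c*P[:,0]-s*P[:,1], p[1]+s*P[:,0]+c*P[:,1], P[:,2]]
E
python3 - <<'E'
from h import *
A=np.array([[-170,-140,75,500,36],[-170,140,75,773,262],[0,140,0,550,462],[-152,-28.5,83,580,120],[-152,28.5,83,635,167],[0,86,121,496,265],[0,-43,117,370,150],[0,140,115,552,330],[0,-140,115,292,76]])
B=np.array([[-170,140,75,35,153],[-170,-140,75,178,438],[0,-140,75,480,360],[-170,-140,0,190,543],[0,-140,0,480,464],[0,-140,115,488,302],[0,-43,117,413,197],[0,86,121,328,72],[0,140,115,298,40],[-152,28.5,83,115,240],[-152,-28.5,83,148,298]])
ua=A[:,3:]/3.75+[210,200]; ub=B[:,3:]/4+[230,180]
f=lambda p,w=0:np.r_[(proj("scene",st(p,A[:,:3]))-ua),(proj("side",st(p,B[:,:3]))-ub)]
r=least_squares(lambda p:f(p).ravel(),[.5,0,0.3],loss="soft_l1"); p=r.x
print(p,np.degrees(p[2])); print(f(p).round(1))
ta=np.array([[451,168],[502,138],[546,172],[493,200]])/3.75+[210,200]
tb=np.array([[228,190],[297,170],[327,206],[252,228]])/4+[230,180]
def corners(q):
    c,s=np.cos(q[2]),np.sin(q[2]); o=22*np.array([[1,-1],[-1,-1],[-1,1],[1,1]])
    xy=o@np.array([[c,s],[-s,c]])+q[:2]; return np.c_[xy,np.full(4,105)]
g=lambda q:np.r_[proj("scene",st(p,corners(q)))-ta,proj("side",st(p,corners(q)[[2,3,0,1]]))-tb]
r=least_squares(lambda q:g(q).ravel(),[-75,0,0]); print("tin",r.x,np.degrees(r.x[2])); print(g(r.x).round(1))
E
```

```text
[ 0.57757154  0.06367793 -0.06527703] -3.74009820025829
[[-0.6 -1.3]
 [ 0.6 -1.2]
 [-1.1  1.3]
 [-0.7 -1.6]
 [-0.4 -1.7]
 [-0.8 -0. ]
 [-0.7  0.1]
 [-0.2 -0.4]
 [-2.  -0.7]
 [-1.7 -1.7]
 [-0.6 -0. ]
 [ 1.1 -0.5]
 [-1.8  0.7]
 [ 0.1  0.1]
 [-0.3 -1.1]
 [ 0.2 -1. ]
 [ 0.1 -1. ]
 [-0.4 -2.1]
 [-0.9 -1.9]
 [-1.4 -1.8]]
tin [-6.42548789e+01  1.87294284e+00  5.44049314e-02] 3.1171729514058493
[[-1.4 -2. ]
 [-0.2 -1.6]
 [ 0.3 -1.1]
 [-0.5 -0.6]
 [-1.2 -2.3]
 [-0.3 -2. ]
 [ 0.2 -0.7]
 [ 0.5 -1.2]]
```

```bash
python3 - <<'E'
from h import *
for d in (.06,.073):
  print(d,proj("side",[[.525-.05,0,.3033-d],[.525+.05,0,.3033-d]]).round(1),proj("scene",[[.525-.05,0,.3033-d],[.525+.05,0,.3033-d]]).round(1))
E
python3 -m creep '[[[-2,30,-20,5],[-5,60,-45,10],[-7,93,-75,16],[-7,93,-88,16],[-7,93,-88,16]]]' 85
```

```text
0.06 [[293.4 194.1]
 [338.9 182.7]] [[336.1 174. ]
 [300.1 190.2]]
0.073 [[293.6 199.7]
 [338.8 188.2]] [[336.1 178.9]
 [300.4 195.2]]
clock: 0.72
position: [0.5172, 0.0927, 0.2145]
ee_rot: [-90.2, -0.0, -74.0]
force: [-0.9, -0.1, 0.3]
grip_width: 0.994
```

Run:
```python
from plant import env, vision
import cv2
s=env.get_state(); print(s["position"],s["ee_rot"],s["force"],s["grip_width"])
cv2.imwrite("pics/w1.png",vision.grab_frame("wrist")[:,:,::-1])
```

```text
[0.51722127 0.09271067 0.2145434 ] [-9.01928497e+01 -4.95257027e-03 -7.40410229e+01] [-0.90344767 -0.0654778   0.32846917] 0.9943637885237926
```

View pics/w1.png

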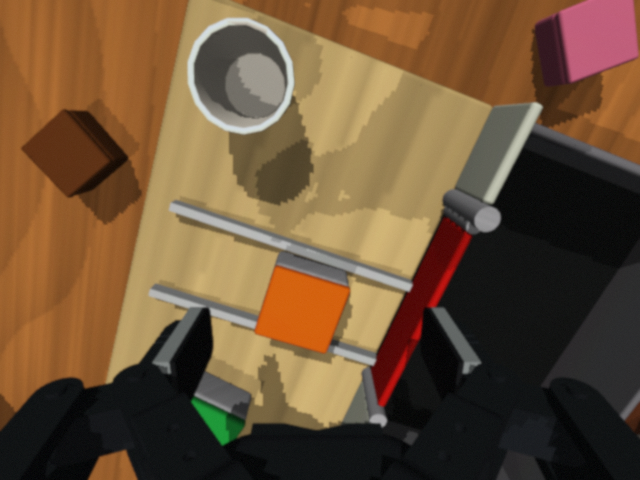

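Wrist view: orange lid corners (279,265),(349,289),(328,352),(255,329); strip ends near (172,205) and (152,290), hinge-post top (487,217), stop-post top (378,419); fingertips at about (195,315)/(440,315). Tips at full opening match the 60 mm offset.

```bash
cat >> h.py <<'E'
W=vision.calibration("wrist")
def wproj(pos,rot,P):
    T=np.eye(4);T[:3,:3]=R.from_euler("xyz",rot,degrees=True).as_matrix();T[:3,3]=pos
    M=T@W["T_tool_cam"]; p=(np.atleast_2d(P)-M[:3,3])@M[:3,:3]
    return np.c_[W["cx"]+W["fx"]*p[:,0]/-p[:,2], W["cy"]+W["fy"]*p[:,1]/p[:,2]]
E
python3 - <<'E'
from h import *
pos=[.51722,.09271,.21454];rot=[-90.193,-.005,-74.041]
A=np.array([[-152,28.5,83,171,206],[-152,-28.5,83,152,291],[0,86,121,487,218],[0,-43,117,378,420],[-2,28.5,83,411,287],[-2,-28.5,83,376,359],[0,140,115,540,105]])
f=lambda p:wproj(pos,rot,st(p,A[:,:3]))-A[:,3:]
p0=np.array([.57757,.06368,-.06528]); print(f(p0).round(1))
p=least_squares(lambda p:f(p).ravel(),p0,loss="soft_l1").x; print(p,np.degrees(p[2]));print(f(p).round(1))
t=np.array([[279,265],[349,289],[328,352],[255,329]])
def corners(q):
    c,s=np.cos(q[2]),np.sin(q[2]); o=22*np.array([[-1,1],[1,1],[1,-1],[-1,-1]])
    return np.c_[o@np.array([[c,s],[-s,c]])+q[:2],np.full(4,105)]
for pp in (p0,p):
  g=lambda q:wproj(pos,rot,st(pp,corners(q)))-t
  r=least_squares(lambda q:g(q).ravel(),[-70,0,0]); print("tin",r.x,g(r.x).round(1).tolist())
  # tool centre in station
  c,s=np.cos(pp[2]),np.sin(pp[2]);d=np.array(pos[:2])-pp[:2];print("tool",1000*(np.array([[c,s],[-s,c]])@d))
E
```

```text
[[-1.   0.3]
 [-2.5  1.5]
 [ 2.8  0.8]
 [ 1.7  1.6]
 [ 2.4  1.2]
 [ 1.1  4.1]
 [ 3.  -3.6]]
[ 0.57651814  0.06378044 -0.06519098] -3.7351682099805648
[[-2.9 -0.3]
 [-4.2  0.9]
 [ 0.7 -0. ]
 [ 0.   1.1]
 [ 0.8  0.6]
 [-0.4  3.6]
 [ 0.9 -4.5]]
tin [-6.33135894e+01  3.53049152e+00  1.00673940e-02] [[-2.7, -2.1], [5.3, -1.2], [-1.1, 1.6], [-1.7, 2.6]]
tool [-62.11518826  25.03131613]
tin [-6.22571106e+01  3.50442170e+00  9.97800519e-03] [[-2.7, -2.1], [5.3, -1.2], [-1.1, 1.6], [-1.7, 2.6]]
tool [-61.05679546  25.00513771]
```

Both estimates agree within about 2 mm. Descend to tip height about 91 mm (TCP 0.151).

```bash
python3 -m creep '[[[0,0,-15,0],[0,1,-30,0],[0,1,-45,0],[0,1,-56,0],[0,1,-63,0]]]'
python3 - <<'E'
from plant import env, vision
import cv2
a=vision.grab_frame("side")[150:300,230:430]; b=vision.grab_frame("scene")[180:330,240:440]
import numpy as np
cv2.imwrite("pics/d.png",cv2.resize(np.hstack([a,b]),None,fx=2,fy=2,interpolation=cv2.INTER_CUBIC)[:,:,::-1])
E
```

```text
clock: 1.4
position: [0.5175, 0.0934, 0.1515]
ee_rot: [-90.2, -0.0, -74.1]
force: [0.1, 0.4, -0.6]
grip_width: 0.997
```

View pics/d.png

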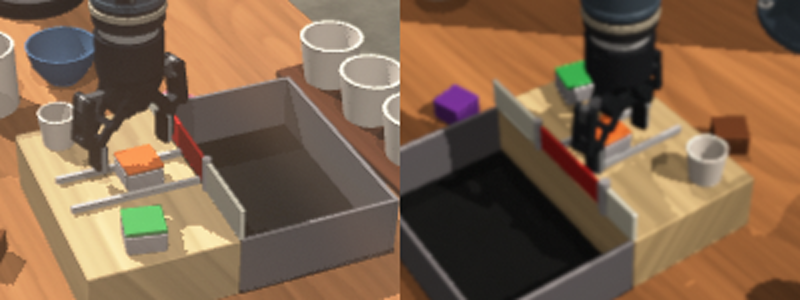

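The fingers straddle the tin: trailing one behind it (~(95,160) left half), leading one just before the flap. Advance along the lane.

```bash
python3 -m creep '[[[5,-0.3,0,0],[10,-0.6,0,0],[15,-1,0,0],[20,-1.3,0,0],[25,-1.6,0,0]]]';python3 -m creep '[[[4,-0.3,0,0],[8,-0.5,0,0],[12,-0.8,0,0],[16,-1,0,0],[20,-1.3,0,0]]]'
python3 - <<'E'
from plant import env, vision
import cv2
import numpy as np
a=vision.grab_frame("side")[150:300,230:430]; b=vision.grab_frame("wrist")
cv2.imwrite("pics/e.png",np.hstack([cv2.resize(a,(400,300),interpolation=cv2.INTER_CUBIC),cv2.resize(b,(400,300))])[:,:,::-1])
E
```

```text
clock: 2.12
position: [0.5425, 0.0918, 0.1516]
ee_rot: [-90.2, 0.0, -74.1]
force: [-2.7, 0.1, 0.5]
grip_width: 0.99
clock: 2.75
position: [0.5628, 0.0905, 0.1516]
ee_rot: [-90.2, -0.0, -74.1]
force: [-1.8, -0.3, 0.7]
grip_width: 0.994
```

View pics/e.png

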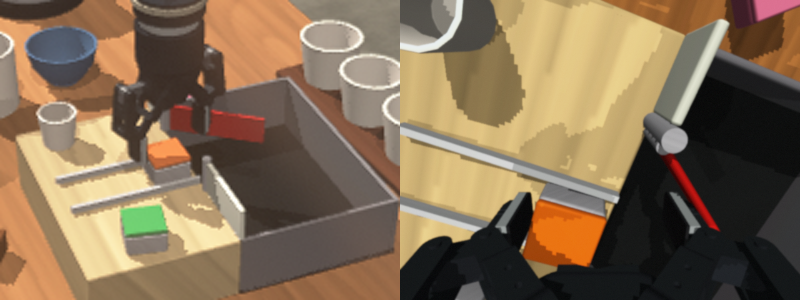

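The flap is open about 1 rad, resting on the leading finger. The tin (left half (168,155)) is in its lane with the trailing finger on it and clear of the flap. Continue.

```bash
python3 -m creep '[[[4,-0.3,0,0],[8,-0.5,0,0],[12,-0.8,0,0],[16,-1,0,0],[20,-1.3,0,0]]]';python3 -m creep '[[[4,-0.3,0,0],[8,-0.5,0,0],[12,-0.8,0,0],[16,-1,0,0],[20,-1.3,0,0]]]'
python3 - <<'E'
from plant import env, vision
import cv2
import numpy as np
a=vision.grab_frame("side")[150:300,230:430]; b=vision.grab_frame("wrist")
cv2.imwrite("pics/f.png",np.hstack([cv2.resize(a,(400,300),interpolation=cv2.INTER_CUBIC),cv2.resize(b,(400,300))])[:,:,::-1])
E
```

```text
clock: 3.48
position: [0.5835, 0.0891, 0.1516]
ee_rot: [-90.2, -0.0, -74.1]
force: [-1.9, -0.0, -0.0]
grip_width: 0.991
clock: 4.1
position: [0.6038, 0.0878, 0.1516]
ee_rot: [-90.2, -0.0, -74.1]
force: [-0.5, -0.8, 0.0]
grip_width: 0.996
```

View pics/f.png

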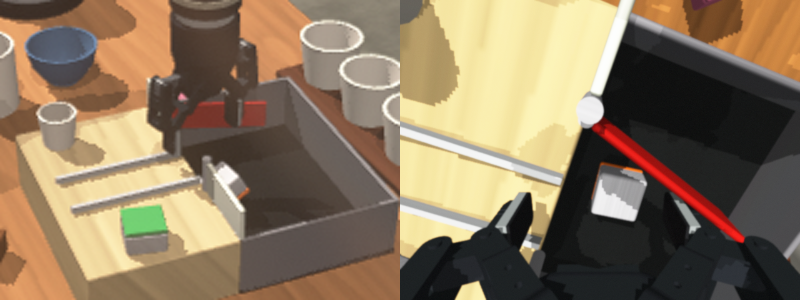

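The tin is over the edge and tumbling into the tub, and the flap is held well clear. Let it settle, then lift straight up and back.

```bash
python3 -m creep '[[[0,0,0,0],[0,0,0,0],[0,0,0,0],[0,0,0,0],[0,0,0,0]]]';python3 -m creep '[[[0,0,15,0],[0,0,40,0],[0,0,70,0],[-15,0,100,0],[-30,0,120,0]]]';python3 -m creep '[[[-20,0,20,0],[-20,0,20,0],[-20,0,20,0],[-20,0,20,0],[-20,0,20,0]]]';python3 -m creep '[[[0,0,0,0],[0,0,0,0],[0,0,0,0],[0,0,0,0],[0,0,0,0]]]';python3 -m creep '[[[0,0,0,0],[0,0,0,0],[0,0,0,0],[0,0,0,0],[0,0,0,0]]]'
python3 - <<'E'
from plant import env, vision
import cv2
import numpy as np
a=vision.grab_frame("side")[150:300,230:430]; b=vision.grab_frame("scene")[180:330,240:440]
cv2.imwrite("pics/g.png",np.hstack([cv2.resize(a,(400,300),interpolation=cv2.INTER_CUBIC),cv2.resize(b,(400,300),interpolation=cv2.INTER_CUBIC)])[:,:,::-1])
E
```

```text
clock: 4.82
position: [0.604, 0.0878, 0.1516]
ee_rot: [-90.1, -0.0, -74.1]
force: [-0.4, -1.3, -0.3]
grip_width: 0.999
clock: 5.45
position: [0.5738, 0.0879, 0.2739]
ee_rot: [-90.0, -0.0, -74.1]
force: [-0.1, -0.0, -0.1]
grip_width: 0.997
clock: 6.08
position: [0.554, 0.0879, 0.2931]
ee_rot: [-90.1, -0.0, -74.1]
force: [0.2, 0.0, -1.6]
grip_width: 0.998
clock: 6.7
position: [0.554, 0.0879, 0.2931]
ee_rot: [-90.1, -0.0, -74.1]
force: [0.1, -0.1, 0.2]
grip_width: 0.997
clock: 7.32
position: [0.554, 0.0879, 0.2931]
ee_rot: [-90.1, -0.0, -74.1]
force: [0.5, 0.4, 0.1]
grip_width: 0.998
```

View pics/g.png

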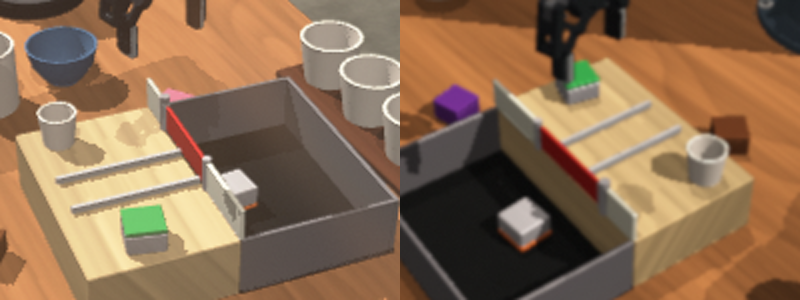

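The flap is shut, the tin lies upside down flat on the tub floor, and the rest is unmoved. A few more rows make sure the flap has settled before I hand in.

```bash
python3 -m creep '[[[0,0,0,0],[0,0,0,0],[0,0,0,0],[0,0,0,0],[0,0,0,0]]]'; python3 -c "
from plant import env
print(env.hand_in())"
```

```text
clock: 8.05
position: [0.554, 0.0879, 0.2931]
ee_rot: [-90.1, -0.0, -74.1]
force: [-0.4, -0.1, -1.0]
grip_width: 0.992
the job is handed in; nothing more can be done
None
```

The orange-lidded tin is in the return tub and the flap has swung shut. I handed the job in at about 8 s on the robot's clock; `hand_in` gave no verdict.

I set the open gripper astride the tin, turned about 20° to the lane. The leading finger pushed the flap open to roughly 1 rad or more. The trailing finger slid the tin along the lane and over the edge. Then I lifted straight up and back.

- **Last pictures:** The tin lies upside down and flat on the tub floor, and the flap looks shut. The green-lidded tin and the small cup show no visible shift. The last crop did not cover both mugs or the jar, but the arm never went near them.
- **Forces:** The wrist readings stayed under about 3 N throughout. The finger, tin and flap contact forces were not measured directly. In the pictures taken during the push the tin was clear of the flap.
- **Position checks:** The fixed-camera and wrist-camera estimates of the station and tin agreed within about 2 mm. Single-point fit errors ran up to about 5 pixels, with no effect on the job.

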